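Nest the camp pans and lift the set by its bail

ROBOT

A 6-joint arm with a two-finger parallel gripper is mounted at the origin on a cart in front of the work surface, level with it; the furniture and walls round the work are solid. World frame = base frame: x ahead of the robot, y to its left, z up, the work surface at z = 0. Lengths are in m, angles in degrees, forces in N, time in s.
With the tool pointing down it reaches from about 0.275 to 0.85 m from the base axis. Payload 19 kg.
Tool frame: the origin (TCP) lies between the finger pads; the fingertips stand 22 mm ahead of it and the grasp point (between the pads) lies 3 mm ahead of it; y points along the fingers, z is the direction in which the jaws open and shut, and the axes are right-handed (so a half turn about y gives the same grasp; the last joint's range is limited). The gripper opens to 85 mm and grips with 20 to 120 N. Pads are 22 mm wide; open, the fingers measure 114 mm over their backs; the gripper's body (76 mm by 85 mm) begins 54 mm behind the grasp point. The pads swing forward as they close: fully open they stand 13 mm farther back than shut.
Start: joints at [-78.037, 8.623, 82.357, -0, 89.026, -7.678], TCP at [0.193, -0.542, 0.253] pointing down, gripper open.
Joint ranges: [-160.23, 160.23], [-39.13, 120.54], [6.94, 153.29], [-79.49, 259.48], [9.18, 160.14], [-161.06, 161.06]. Speed limits (degrees/s): [108.29, 108.29, 127.2, 172.46, 172.46, 172.46].

INTERFACE

Orientations are given as a 3x3 rotation matrix whose columns are the frame's x, y, z axes.
In Python, from bench import bot, capture, camera_params, ticket gives the robot as it stands.
- The arm moves only by the tool jog_arm, never from a script. Its argument "commands" is one flat list of numbers, 7 for each row, row after row: the shift along the tool's x, y, z in cm, then the turn, a rotation vector about the tool's x, y, z in rad, then the opening, from 0 (shut) to 1 (fully open). A call has 1 to 20 rows; each row is the pose to reach, as a shift and turn from the pose commanded when the call began, along the tool's axes at that moment; what a row does not reach only later rows make up. A row lasts 1/12 s, in which the tool goes at most 41.7 mm and 7.16 degrees, less where a joint would pass 70% of its speed; a pose out of reach is approached as far as the arm can. A call with a gripper value outside its range is refused whole. The fingers move at their own pace and stop on an object; "grip_force" is the grip in N (left out, the last holds). Time passes only in rows, so rows that repeat a pose let the fingers close. It gives the time, the measured TCP pose, the force and the opening at its end, in the units of the state.
- bot.get_obs(): the state, without advancing time (a new reading comes with each control period).
- capture(name): name is "side" or "top"; returns the picture (384x512x3 uint8, red, green, blue); there is no depth.
- camera_params(name): a dict with "fx", "fy", "cx", "cy" (pixels), "R" (3x3) and "t" (3): a world point X has camera coordinates R X + t. Camera axes: x right, y down, z forward; pixel columns grow to the right and rows downward; lengths in m; the calibration is good to about 2 mm. A picture is of the moment at which its call begins. camera_params takes no time and is no camera call.
- ticket.close_job(): hands the job in, once; it reports no verdict.
The state is a dict: "t": time; "q": joint angles; "joint_vel": joint speeds; "joint_torque": joint torques, N m; "position": TCP position; "ee_rot": TCP orientation; "contact_force": force on the tool from outside, world axes, zero at the start; "moment": the same for the moment, N m; "opening": opening from 0.0 (shut) to 1.0 (fully open).
Only numpy, scipy, OpenCV 4.12 (cv2) and the standard library are available. Lean on these libraries where they do the work, as an engineer would, in place of code of your own. Each camera call takes 0.05 s, during which the arm holds its last target. There are 200 camera calls.

TASK

Pack up the three-piece steel camp pan set: stand the middle pan in the big pot and the small pan in the middle one, each set down (not dropped) flat on the floor of the next, with both pan handles pointing away from the side where the pot's wire handle lies. Then swing the wire handle up, lift the whole nest by its wooden grip and finish while holding it there, level and still, at least 10 cm clear of the worktop, so that I can pull its bag up round it. Leave the other things on the worktop where they are.

Things in the scene. Friction and masses are not known exactly. Their poses are not given: they have to be found in the camera images.
- pot: The biggest steel vessel: round pot, outside diameter 150 mm (rim 155), inside 144, 85 mm tall, floor 4 mm thick, 420 g. No stick handle, but two ears that carry a swinging wire handle. Origin: centre of the underside; z up; y runs through the ears (86 mm from the axis); the wire handle starts on the -x side, which is turned to the robot or its right.
- bail (a joint): Swing of the pot's wire handle about the line through the ears, 80 mm above the pot's underside, rad. 0 = on its stop on the pot's -x side, 0.3 above level; 1.27 = straight up; 2.54 = lying on the +x side. Light friction; let go, it falls to a stop. Swung up from 0 to 1.27 it stays over the -x half, so pan handles within 60 degrees of the pot's +x are clear of it.
- grip: The turned wooden grip at the middle of the wire handle: a barrel 19 mm thick, 60 mm long, along the pot's y; it spins freely on the wire. Origin: its centre, 125 mm from the line through the ears: at rest 119 mm out on the pot's -x side and 117 mm above the pot's underside; upright 205 mm straight above the underside. Pinch it across its thickness, from above.
- pan_m: The middle pan: straight round steel pan, outside diameter 122 mm (rim 127), inside 116, 78 mm tall, walls and floor 3 mm, 150 g. Origin: centre of the underside; z up, x along its stick handle, which rises just outside the rim, then runs out sloping up 18 degrees to 120 mm high, 140 mm from the axis. In the pot its underside is 4 mm above the pot's; about 6 mm play.
- pan_m_grip (a point): Centre of the middle pan's handle sleeve (black plastic, 15 mm wide, 9 mm thick, 54 mm long; pinch it across its width from above): 112 mm from the pan's axis along its x, 111 mm above its underside. With the pan standing in the pot the handle passes 6 mm over the pot's rim.
- pan_s: The smallest pan: straight round steel pan, outside diameter 96 mm (rim 101), inside 90, 72 mm tall, walls and floor 3 mm, 100 g. Origin: centre of the underside; z up, x along its stick handle, which rises just outside the rim, then runs out sloping up 18 degrees to 114 mm high, 127 mm from the axis. In the middle pan its underside is 3 mm above that pan's; about 5 mm play.
- pan_s_grip (a point): Centre of the small pan's handle sleeve (black plastic, 15 mm wide, 9 mm thick, 54 mm long; pinch it across its width from above): 99 mm from the pan's axis along its x, 105 mm above its underside. Set down with its handle within about 15 degrees of the middle pan's, it may rest on that handle and not sit flat.
- mug: bystander: green and white mug, 83 mm wide, 94 mm tall. Leave it.
- tomato_tin: bystander: food tin, 75 mm across, 58 mm tall. Leave it.
- salt_shaker: bystander: glass shaker with a grey cap, 44 mm across, 90 mm tall. Leave it.
- flat_tin: bystander: flat tin, 63 x 105 x 26 mm. Leave it.
- teaspoon: bystander: steel teaspoon, 130 mm long. Leave it.
- wooden_spoon: bystander: wooden spoon, 310 mm long, lying at the back. Leave it.

How it is judged:
By the outcome, as a careful person would: the job done as asked, in the order asked, and still so for the second after the job is handed in, while the arm keeps its last pose, push and grip.
It also fails if it takes over 70 s, if anything falls off the work surface, if the arm or the gripper's body presses on something with over 40 N, if the wrist force passes 120 N, or if a joint passes its speed limit or range.

## Working session

There is one attempt and no reset: what is moved stays moved. The work goes in short steps, Python scripts to look and compute and a tool call to move; the robot and the scene stay as the last step left them, time stands still between calls to the robot, and variables do not carry over. Pictures are saved under pics/ and viewed, about 8 in all and at most 12, crops included, and the job is handed in when it is done.

Besides the shell and the picture viewer there is one more tool, called as name(argument=value, ...), one argument or row to a line, values as JSON. jog_arm: Moves the arm, as the interface text tells. Its arguments: {"type":"object","properties":{"commands":{"type":"array"},"grip_force":{"type":"number"}},"required":["commands"]}

```bash
mkdir -p pics; ls; python3 - <<'E'
from bench import bot,capture,camera_params
import cv2
for n in("side","top"):
    im=capture(n);cv2.imwrite(f"pics/{n}0.png",cv2.cvtColor(cv2.resize(im,(800,600),interpolation=cv2.INTER_CUBIC),cv2.COLOR_RGB2BGR))
    print(camera_params(n))
o=bot.get_obs();print(o)
E
```

```text
pics
{'fx': 358.11153784792964, 'fy': 358.11153784792964, 'cx': 251.86898874794792, 'cy': 199.6054017400502, 'R': array([[ 0.44505503,  0.89545895, -0.00890469],
       [ 0.69917   , -0.35367567, -0.6213492 ],
       [-0.55954207,  0.2703087 , -0.78348317]]), 't': array([-0.13500146, -0.38752495,  1.59494361])}
{'fx': 401.179474092114, 'fy': 401.179474092114, 'cx': 256.90791738224704, 'cy': 186.57707389289223, 'R': array([[ 0.00525636, -0.9999759 ,  0.00453571],
       [-0.9982047 , -0.00551756, -0.05963998],
       [ 0.05966357, -0.00421408, -0.99820965]]), 't': array([-0.10612435,  0.5733963 ,  1.42863841])}
{'t': 0.1, 'q': array([-7.80345181e+01,  8.64701898e+00,  8.23884279e+01, -6.91364645e-04,
        8.90256533e+01, -7.67951100e+00]), 'joint_vel': array([-0.02120527, -0.14218653, -0.1105044 , -0.10001913, -0.00631505,
       -0.06774176]), 'joint_torque': array([ 4.40021235e-03, -7.14388633e+01, -5.71792066e+01, -3.19243090e-04,
        7.19766205e-03, -1.28272122e-04]), 'position': array([ 0.19322948, -0.54135378,  0.2527543 ]), 'ee_rot': array([[-9.41793685e-01, -2.32891007e-04,  3.36191315e-01],
       [-3.36191371e-01,  1.04072740e-03, -9.41793119e-01],
       [-1.30548367e-04, -9.99999431e-01, -1.05844644e-03]]), 'contact_force': array([ 0.44904565, -0.45009654,  0.2531167 ]), 'moment': array([-0.00404453, -0.02134691,  0.01940985]), 'opening': 1.0008912747808065}
```

View pics/top0.png

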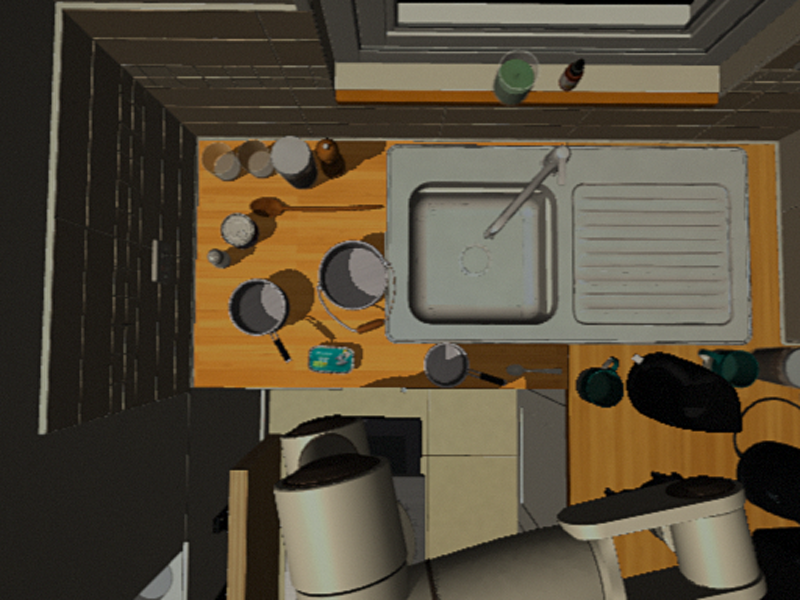

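View pics/side0.png

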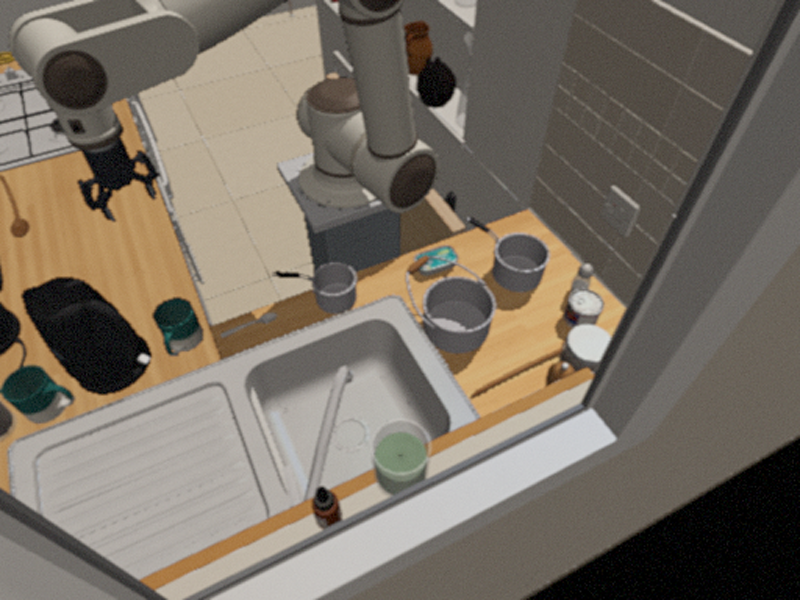

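Top view (800-scale): pot at about (352,275) with its grip at (369,325); middle pan at (258,307), handle tip (287,358); small pan at (446,363), handle (490,378). Next, enlarged crops.

```bash
cat > h.py <<'E'
import numpy as np,cv2
from bench import bot,capture,camera_params
from scipy.optimize import least_squares
def proj(n,X):
    c=camera_params(n);p=np.atleast_2d(X)@c["R"].T+c["t"]
    return np.c_[c["fx"]*p[:,0]/p[:,2]+c["cx"],c["fy"]*p[:,1]/p[:,2]+c["cy"]]
def ray(n,uv,z):
    c=camera_params(n);d=c["R"].T@np.array([(uv[0]-c["cx"])/c["fx"],(uv[1]-c["cy"])/c["fy"],1])
    o=-c["R"].T@c["t"];return o+d*(z-o[2])/d[2]
def tri(uvs):
    return least_squares(lambda X:np.concatenate([proj(n,X)[0]-uv for n,uv in uvs.items()]),[.45,0,.1])
def crop(n,f,x0,y0,w,h,s,im=None):
    im=capture(n) if im is None else im
    cv2.imwrite(f,cv2.cvtColor(cv2.resize(im[y0:y0+h,x0:x0+w],None,fx=s,fy=s,interpolation=cv2.INTER_CUBIC),cv2.COLOR_RGB2BGR))
E
python3 - <<'E'
from h import *
crop("top","pics/t1.png",140,145,200,110,4)
crop("side","pics/s1.png",165,130,200,110,4)
E
```

```text
(no output)
```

View pics/t1.png

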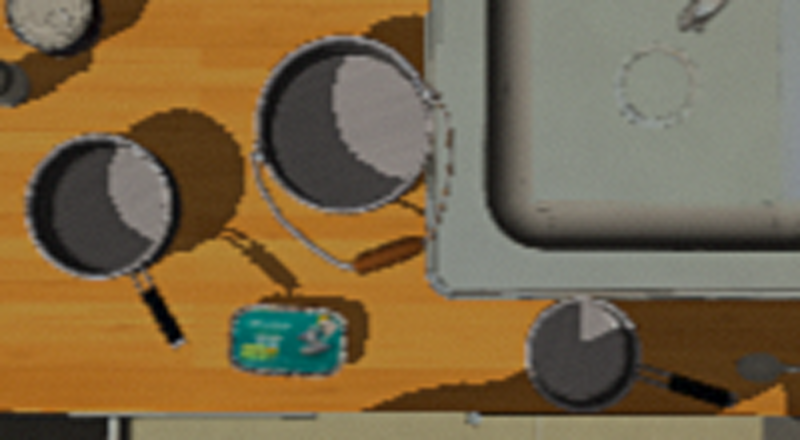

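View pics/s1.png

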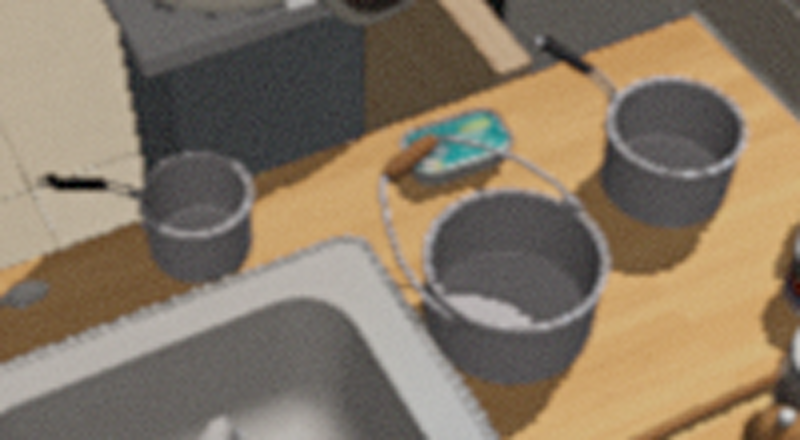

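Top crop: rims span pot (257–434, 37–213), middle pan (27–178, 133–278), small pan (526–637, 296–409). Sleeves are at (162,316) and (702,390), pot grip at (390,255). Side crop: rims (425–608, 188–330), (607–745, 76–175), (140–254, 152–240); sleeves (566,56) and (75,183), grip (412,158). Next, fit the poses.

```bash
cat > fit.py <<'E'
from h import *
D={"pot":(.0775,.085,(-.119,0,.117),(257,434,37,213),(390,255),(425,608,188,330),(412,158)),
"pan_m":(.0635,.078,(.112,0,.111),(27,178,133,278),(162,316),(607,745,76,175),(566,56)),
"pan_s":(.0505,.072,(.099,0,.105),(526,637,296,409),(702,390),(140,254,152,240),(75,183))}
a=np.linspace(0,2*np.pi,90);C=np.c_[np.cos(a),np.sin(a)]
off={"top":(140,145),"side":(165,130)}
for k,(r,h,g,te,tg,se,sg) in D.items():
    def res(p):
        x,y,w,z=p;o=[]
        G=[x+g[0]*np.cos(w),y+g[0]*np.sin(w),g[2]+z]
        R=np.c_[x+r*C[:,0],y+r*C[:,1],0*a+h+z]
        for n,e,gp in(("top",te,tg),("side",se,sg)):
            q=(proj(n,R)-off[n])*4+[1.5,1.5]
            o+=list(np.array([q[:,0].min(),q[:,0].max(),q[:,1].min(),q[:,1].max()])-e)+list((proj(n,G)[0]-off[n])*4+1.5-gp)
        return np.array(o)/4
    s=min((least_squares(res,[.45,0,w0,0],x_scale=[.1,.1,1,.01],loss="soft_l1") for w0 in(0,2,4)),key=lambda s:s.cost)
    x,y,w,z=s.x
    print(k,s.x.round(4),"yaw",np.degrees(w).round(1)%360,"grip",np.round([x+g[0]*np.cos(w),y+g[0]*np.sin(w),g[2]],4),"res px",res(s.x).round(1))
for n,p in(("flat",(288,340)),("sinkcorner",(435,293)),("edge front",(470,411))):print(n,ray("top",(p[0]/4+140,p[1]/4+145),.0).round(3))
E
python3 fit.py
```

```text
pot [0.6065 0.0045 0.3457 0.0024] yaw 19.8 grip [ 0.4945 -0.0359  0.117 ] res px [-0.7  0.2 -0.6  0.4 -0.3  0.  -0.8  0.4 -0.2  0.5 -0.5  0. ]
pan_m [0.5362 0.2126 3.7157 0.0048] yaw 212.9 grip [0.4422 0.1518 0.111 ] res px [ 0.1 -0.6 -0.4  0.3  0.3  0.2 -0.7  0.5 -0.   0.5  0.  -0.3]
pan_s [ 4.1200e-01 -2.0210e-01  4.4158e+00  2.9000e-03] yaw 253.0 grip [ 0.3831 -0.2968  0.105 ] res px [-0.2  1.4 -0.6  0.7 -0.6 -0.  -0.4  0.   0.1 -0.3  0.4  0.2]
flat [0.417 0.059 0.   ]
sinkcorner [ 0.46  -0.074  0.   ]
edge front [ 0.353 -0.106  0.   ]
```

```bash
cat >> h.py <<'E'
def to(pos,jaw,ref=None):
    "shift (cm) and turn (rad) in tool axes from the present pose to TCP pos, tool down, jaw yaw in deg"
    from scipy.spatial.transform import Rotation as Ro
    o=bot.get_obs();R=o["ee_rot"];j=np.radians(jaw)
    T=np.c_[[np.sin(j),-np.cos(j),0],[0,0,-1],[np.cos(j),np.sin(j),0]]
    print("shift",(R.T@(np.array(pos)-o["position"])*100).round(2),"turn",Ro.from_matrix(R.T@T).as_rotvec().round(3),"now",o["position"].round(4))
E
python3 -c "
from h import *
to([.4422,.1518,.20],-57.1)"
```

```text
shift [-46.75   5.34 -56.92] turn [ 0.001 -0.231 -0.   ] now [ 0.1932 -0.5414  0.2529]
```

jog_arm(
  commands=[-46.75,2,-56.92,0,-0.231,0,1,-46.75,2,-56.92,0,-0.231,0,1,-46.75,2,-56.92,0,-0.231,0,1,-46.75,2,-56.92,0,-0.231,0,1,-46.75,2,-56.92,0,-0.231,0,1,-46.75,2,-56.92,0,-0.231,0,1,-46.75,2,-56.92,0,-0.231,0,1,-46.75,2,-56.92,0,-0.231,0,1,-46.75,2,-56.92,0,-0.231,0,1,-46.75,2,-56.92,0,-0.231,0,1,-46.75,2,-56.92,0,-0.231,0,1,-46.75,2,-56.92,0,-0.231,0,1,-46.75,2,-56.92,0,-0.231,0,1,-46.75,2,-56.92,0,-0.231,0,1,-46.75,2,-56.92,0,-0.231,0,1,-46.75,2,-56.92,0,-0.231,0,1,-46.75,2,-56.92,0,-0.231,0,1,-46.75,2,-56.92,0,-0.231,0,1,-46.75,5.34,-56.92,0,-0.231,0,1,-46.75,5.34,-56.92,0,-0.231,0,1],
)

```text
t: 1.87
position: [0.4406, 0.1529, 0.1953]
ee_rot: [[-0.838, -0.006, 0.545], [-0.545, -0.001, -0.838], [0.006, -1.0, -0.003]]
contact_force: [-1.2, -1.2, -2.4]
opening: 0.998
```

```bash
python3 -c "
from h import *
to([.4422,.1518,.115],-57.1);print(bot.get_obs()['q'])"
```

```text
shift [-0.12  8.03  0.2 ] turn [0.003 0.003 0.006] now [0.4406 0.1529 0.1953]
[ 9.65945182e+00 -2.65302273e+00  1.00952677e+02  7.16745089e-03
  8.20658463e+01  6.66047809e+01]
```

jog_arm(
  commands=[0,2,0.1,0,0,0,1,0,4,0.1,0,0,0,0.8,0,6,0.1,0,0,0,0.6,0,7,0.1,0,0,0,0.5,0,8,0.1,0,0,0,0.5,0,8,0.1,0,0,0,0.5,0,8,0.1,0,0,0,0,0,8,0.1,0,0,0,0,0,8,0.1,0,0,0,0,0,8,0.1,0,0,0,0,0,8,0.1,0,0,0,0,0,8,0.1,0,0,0,0],
  grip_force=90,
)

```text
t: 2.87
position: [0.4432, 0.1508, 0.1209]
ee_rot: [[-0.84, 0.001, 0.543], [-0.543, 0.0, -0.84], [-0.001, -1.0, 0.001]]
contact_force: [-1.6, -3.4, 7.0]
opening: 0.147
```

jog_arm(
  commands=[0,0,0,0,0,0,0.4,0,0,0,0,0,0,0.4,0,0.3,0,0,0,0,0.4,0,0.6,0,0,0,0,0.4,0,0.6,0,0,0,0,0.4,0,0.6,0,0,0,0,0,0,0.6,0,0,0,0,0,0,0.6,0,0,0,0,0,0,0.6,0,0,0,0,0,0,0.6,0,0,0,0,0],
  grip_force=100,
)

```text
t: 3.7
position: [0.4428, 0.1509, 0.114]
ee_rot: [[-0.84, 0.0, 0.543], [-0.543, 0.0, -0.84], [-0.0, -1.0, -0.0]]
contact_force: [1.0, 1.0, -0.7]
opening: 0.155
```

jog_arm(
  commands=[0,-0.5,0,0,0,0,0,0,-1.2,0,0,0,0,0,0,-2.2,0,0,0,0,0,0,-3.4,0,0,0,0,0,0,-4.8,0,0,0,0,0,0,-6.2,0,0,0,0,0,0,-7.6,0,0,0,0,0,0,-9,0,0,0,0,0,0,-10.4,0,0,0,0,0,0,-11.6,0,0,0,0,0,0,-12.4,0,0,0,0,0,0,-13,0,0,0,0,0,0,-13,0,0,0,0,0,0,-13,0,0,0,0,0],
)

```text
t: 4.87
position: [0.4427, 0.1508, 0.2437]
ee_rot: [[-0.84, -0.0, 0.543], [-0.543, 0.0, -0.84], [0.0, -1.0, -0.0]]
contact_force: [0.6, -0.8, -0.8]
opening: 0.151
```

```bash
python3 - <<'E'
from h import *
o=bot.get_obs();print(o['moment'],o['opening'])
t=capture("top");s=capture("side")
a=cv2.resize(t[130:250,120:260],None,fx=4,fy=4,interpolation=cv2.INTER_CUBIC)[:, :400]
b=cv2.resize(s[100:220,265:365],None,fx=4,fy=4,interpolation=cv2.INTER_CUBIC)
cv2.imwrite("pics/l1.png",cv2.cvtColor(np.hstack([a,b]),cv2.COLOR_RGB2BGR))
to([.671,.096,.26],145)
E
```

```text
[-0.04762855  0.10075251 -0.00798474] 0.15055273279834464
shift [-16.21  -1.71  17.  ] turn [-1.000e-03  2.755e+00  1.000e-03] now [0.4425 0.1508 0.2432]
```

View pics/l1.png

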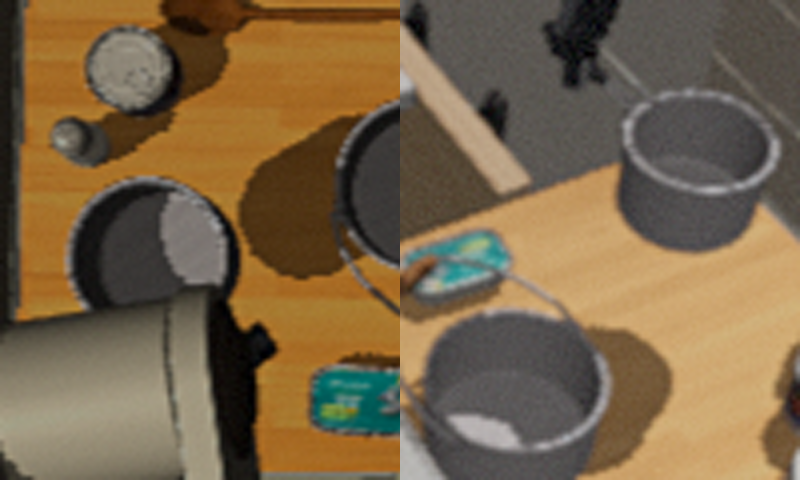

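Middle pan hangs level in the gripper. Rim in this montage: top view left 70, right 238, top 178; side view 622–778, 90–191. Checking its offset from the tool next.

```bash
cat > rim.py <<'E'
from h import *
a=np.linspace(0,2*np.pi,120);C=np.c_[np.cos(a),np.sin(a)]
def rim(r,top,side,ot,os,x0,s=4):
    "extents (l,r,t,b; None skipped) in crops with raw offsets ot, os"
    def res(p):
        o=[];R=np.c_[p[0]+r*C[:,0],p[1]+r*C[:,1],0*a+p[2]]
        for n,e,f in(("top",top,ot),("side",side,os)):
            q=(proj(n,R)-f)*s+1.5;m=[q[:,0].min(),q[:,0].max(),q[:,1].min(),q[:,1].max()]
            o+=[u-v for u,v in zip(m,e) if v is not None]
        return np.array(o)/s
    f=least_squares(res,x0);return f.x,res(f.x).round(1)
E
python3 - <<'E'
from rim import *
x,r=rim(.0635,(70,238,178,None),(222,378,90,191),(120,130),(265,100),[.53,.2,.2]);print(x.round(4),r)
o=bot.get_obs();d=(x-o["position"]);print(np.hypot(d[0],d[1]),np.degrees(np.arctan2(-d[1],-d[0]))%360, d[2], o['position'])
E
```

```text
[0.5382 0.2067 0.2115] [ 0.1 -1.1 -0.7 -0.6 -0.7 -0.2  0.3]
0.11077029423448628 210.28277546241353 -0.031667203496783924 [0.44253387 0.1508153  0.24320784]
```

```bash
python3 -c "
from h import *
to([.5786,.0632,.27],9)"
```

```text
shift [-6.67 -2.69 14.74] turn [ 1.000e-03 -1.154e+00  1.000e-03] now [0.4425 0.1508 0.2432]
```

jog_arm(
  commands=[-0.2,-0.3,0.4,0,-0.03,0,0,-0.5,-0.9,1.2,0,-0.09,0,0,-1,-1.6,2.3,0,-0.18,0,0,-1.5,-2.2,3.4,0,-0.27,0,0,-2,-2.7,4.5,0,-0.36,0,0,-2.6,-2.7,5.7,0,-0.45,0,0,-3.1,-2.7,6.8,0,-0.54,0,0,-3.6,-2.7,7.9,0,-0.63,0,0,-4.1,-2.7,9.1,0,-0.72,0,0,-4.7,-2.7,10.3,0,-0.81,0,0,-5.2,-2.7,11.5,0,-0.9,0,0,-5.7,-2.7,12.6,0,-0.99,0,0,-6.2,-2.7,13.6,0,-1.07,0,0,-6.67,-2.7,14.74,0,-1.154,0,0,-6.67,-2.7,14.74,0,-1.154,0,0,-6.67,-2.7,14.74,0,-1.154,0,0,-6.67,-2.7,14.74,0,-1.154,0,0],
)

```text
t: 6.38
position: [0.5784, 0.0635, 0.2704]
ee_rot: [[0.154, -0.001, 0.988], [-0.988, 0.0, 0.154], [-0.0, -1.0, -0.001]]
contact_force: [0.7, -0.1, -1.0]
opening: 0.154
```

```bash
python3 -c "
from h import *
to([.7145,-.0244,.27],75)"
```

```text
shift [10.78  0.03 12.09] turn [ 1.000e-03 -1.154e+00 -1.000e-03] now [0.5784 0.0635 0.2704]
```

jog_arm(
  commands=[0.3,0,0.3,0,-0.03,0,0,0.9,0,1,0,-0.09,0,0,1.7,0,1.9,0,-0.18,0,0,2.5,0,2.8,0,-0.27,0,0,3.4,0,3.8,0,-0.36,0,0,4.2,0,4.7,0,-0.45,0,0,5,0,5.6,0,-0.54,0,0,5.9,0,6.6,0,-0.63,0,0,6.7,0,7.5,0,-0.72,0,0,7.6,0,8.5,0,-0.81,0,0,8.4,0,9.4,0,-0.9,0,0,9.3,0,10.4,0,-0.99,0,0,10.1,0,11.4,0,-1.07,0,0,10.78,0,12.09,0,-1.154,0,0,10.78,0,12.09,0,-1.154,0,0,10.78,0,12.09,0,-1.154,0,0,10.78,0,12.09,0,-1.154,0,0],
)

```text
t: 7.8
position: [0.7145, -0.0236, 0.271]
ee_rot: [[0.966, -0.0, 0.26], [-0.26, 0.0, 0.966], [-0.0, -1.0, 0.0]]
contact_force: [0.6, -0.3, -1.8]
opening: 0.155
```

```bash
python3 - <<'E'
from h import *
o=bot.get_obs();print(o['position'],o['opening'],o['moment'])
t=capture("top");s=capture("side")
a=cv2.resize(t[130:230,190:290],None,fx=4,fy=4,interpolation=cv2.INTER_CUBIC)
b=cv2.resize(s[115:215,245:345],None,fx=4,fy=4,interpolation=cv2.INTER_CUBIC)
cv2.imwrite("pics/l2.png",cv2.cvtColor(np.hstack([a,b]),cv2.COLOR_RGB2BGR))
E
```

```text
[ 0.71451702 -0.02362811  0.27098786] 0.15492890172795068 [ 0.00322366 -0.15947353  0.0066926 ]
```

View pics/l2.png

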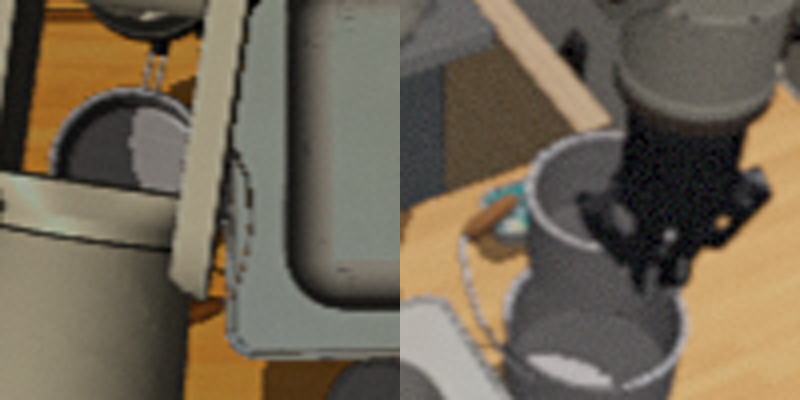

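The pan is over the pot. Top crop: rim left 50, top 88; side crop: rim left 527, top 130, bottom ~250.

```bash
python3 - <<'E'
from rim import *
x,r=rim(.0635,(50,None,88,None),(127,None,130,250),(190,130),(245,115),[.6,0,.24]);print(x.round(4),r)
to([.7145,-.0244,.12],75)
E
```

```text
[0.6047 0.0038 0.2376] [-0.5 -0.2 -0.5 -0.2  0.3]
shift [ 1.000e-02  1.513e+01 -8.000e-02] turn [-0.  0.  0.] now [ 0.7146 -0.0237  0.2713]
```

jog_arm(
  commands=[0.15,0.7,0,0,0,0,0,0.15,1.8,-0.1,0,0,0,0,0.15,3.1,-0.1,0,0,0,0,0.15,4.4,-0.1,0,0,0,0,0.15,5.7,-0.1,0,0,0,0,0.15,7,-0.1,0,0,0,0,0.15,8.3,-0.1,0,0,0,0,0.15,9.6,-0.1,0,0,0,0,0.15,10.8,-0.1,0,0,0,0,0.15,11.8,-0.1,0,0,0,0,0.15,12.7,-0.1,0,0,0,0,0.15,13.4,-0.1,0,0,0,0,0.15,14,-0.1,0,0,0,0,0.15,14.2,-0.1,0,0,0,0,0.15,14.3,-0.1,0,0,0,0,0.15,14.3,-0.1,0,0,0,0],
)

```text
t: 9.23
position: [0.7164, -0.0257, 0.1282]
ee_rot: [[0.966, 0.0, 0.257], [-0.257, 0.0, 0.966], [0.0, -1.0, 0.0]]
contact_force: [0.0, 0.2, -1.6]
opening: 0.152
```

jog_arm(
  commands=[0,0.1,0,0,0,0,0,0,0.2,0,0,0,0,0,0,0.3,0,0,0,0,0,0,0.4,0,0,0,0,0,0,0.5,0,0,0,0,0,0,0.6,0,0,0,0,0,0,0.7,0,0,0,0,0,0,0.8,0,0,0,0,0,0,0.8,0,0,0,0,0,0,0.8,0,0,0,0,0],
)

```text
t: 10.07
position: [0.7162, -0.0257, 0.1198]
ee_rot: [[0.966, -0.0, 0.257], [-0.257, 0.0, 0.966], [-0.0, -1.0, 0.0]]
contact_force: [0.0, -0.6, -1.5]
opening: 0.148
```

```bash
python3 - <<'E'
from h import *
o=bot.get_obs();print(o['position'],o['contact_force'],o['moment'])
E
```

```text
[ 0.71623144 -0.02565673  0.11984332] [ 0.03495805 -0.57249874 -1.50250193] [-0.10601978 -0.09809128 -0.08464262]
```

jog_arm(
  commands=[0,0.05,0,0,0,0,0,0,0.1,0,0,0,0,0,0,0.15,0,0,0,0,0,0,0.2,0,0,0,0,0,0,0.2,0,0,0,0,0],
)

```text
t: 10.48
position: [0.7164, -0.0256, 0.1181]
ee_rot: [[0.966, 0.001, 0.257], [-0.257, 0.0, 0.966], [0.001, -1.0, 0.0]]
contact_force: [1.2, 0.3, 2.0]
opening: 0.153
```

```bash
python3 - <<'E'
from h import *
o=bot.get_obs();print(o['position'],o['contact_force'],o['moment'])
E
```

```text
[ 0.71643    -0.02562714  0.11813693] [1.18837652 0.31351963 1.95552353] [-2.76408759e-02 -1.98802129e-01  2.42836597e-05]
```

jog_arm(
  commands=[0,0.04,0,0,0,0,0,0,0.04,0,0,0,0,0.18,0,0.04,0,0,0,0,0.22,0,0.04,0,0,0,0,0.3,0,0.04,0,0,0,0,0.45,0,0.04,0,0,0,0,0.45,0,-0.5,0,0,0,0,0.45,0,-1.5,0,0,0,0,0.45,0,-3.5,0,0,0,0,0.5,0,-6.5,0,0,0,0,0.6,0,-9.5,0,0,0,0,0.7,0,-12,0,0,0,0,0.8,0,-12,0,0,0,0,0.8],
)

```text
t: 11.57
position: [0.7174, -0.0258, 0.2454]
ee_rot: [[0.966, 0.009, 0.257], [-0.257, -0.001, 0.966], [0.009, -1.0, 0.001]]
contact_force: [-0.7, 0.5, 0.5]
opening: 0.798
```

```bash
python3 - <<'E'
from h import *
to([.3831,-.2968,.24],-17)
E
```

```text
shift [-25.35   0.29 -34.78] turn [-0.008  1.608  0.006] now [ 0.7174 -0.0258  0.2454]
```

jog_arm(
  commands=[-24.4,0.3,-12.1,0,0.12,0,1,-24.4,0.3,-12.1,0,0.24,0,1,-24.4,0.3,-12.1,0,0.36,0,1,-24.4,0.3,-12.1,0,0.48,0,1,-24.4,0.3,-12.1,0,0.6,0,1,-24.4,0.3,-12.1,0,0.72,0,1,-24.4,0.3,-12.1,0,0.84,0,1,-25.35,0.3,-34.8,0,0.96,0,1,-25.35,0.3,-34.8,0,1.08,0,1,-25.35,0.3,-34.8,0,1.2,0,1,-25.35,0.3,-34.8,0,1.32,0,1,-25.35,0.3,-34.8,0,1.44,0,1,-25.35,0.3,-34.8,0,1.56,0,1,-25.35,0.3,-34.8,0,1.608,0,1,-25.35,0.3,-34.8,0,1.608,0,1,-25.35,0.3,-34.8,0,1.608,0,1,-25.35,0.3,-34.8,0,1.608,0,1,-25.35,0.3,-34.8,0,1.608,0,1],
)

```text
t: 13.07
position: [0.3822, -0.2962, 0.2352]
ee_rot: [[-0.29, 0.0, 0.957], [-0.957, -0.0, -0.29], [0.0, -1.0, 0.0]]
contact_force: [0.7, -0.8, 0.8]
opening: 0.998
```

```bash
python3 - <<'E'
from h import *
to([.3831,-.2968,.109],-17)
t=capture("top");s=capture("side")
a=cv2.resize(t[130:230,190:290],None,fx=4,fy=4,interpolation=cv2.INTER_CUBIC)
b=cv2.resize(s[115:215,245:345],None,fx=4,fy=4,interpolation=cv2.INTER_CUBIC)
cv2.imwrite("pics/l3.png",cv2.cvtColor(np.hstack([a,b]),cv2.COLOR_RGB2BGR))
E
```

```text
shift [ 0.03 12.62  0.1 ] turn [-0.     0.002  0.   ] now [ 0.3822 -0.2962  0.2352]
```

View pics/l3.png

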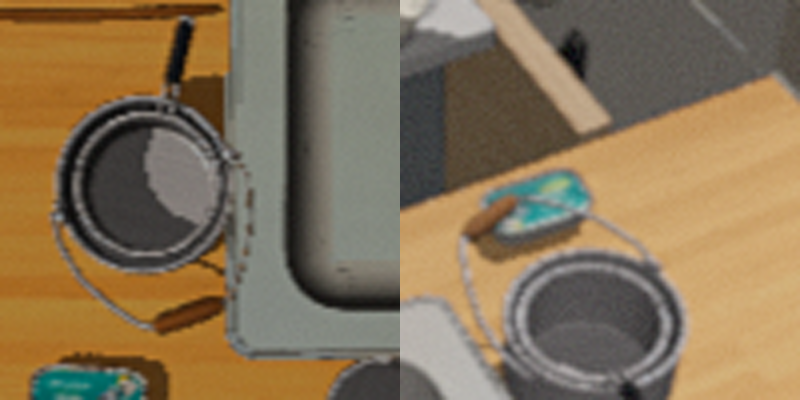

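Middle pan sits concentric and flat in the pot, handle pointing away at about -12°. Top crop inner rim ≈ (76–222, 110–253). Now the small pan.

jog_arm(
  commands=[0,3,0.1,0,0,0,0.9,0,6,0.1,0,0,0,0.7,0,8.5,0.1,0,0,0,0.5,0,10.5,0.1,0,0,0,0.45,0,12,0.1,0,0,0,0.45,0,13,0.1,0,0,0,0.45,0,13.2,0.1,0,0,0,0.45,0,13.2,0.1,0,0,0,0.45],
)

```text
t: 13.83
position: [0.3829, -0.297, 0.1029]
ee_rot: [[-0.292, -0.0, 0.956], [-0.956, 0.0, -0.292], [-0.0, -1.0, -0.0]]
contact_force: [0.2, 0.1, -0.8]
opening: 0.453
```

```bash
python3 - <<'E'
from rim import *
to([.3831,-.2968,.108],-17)
print(rim(.0635,(76,222,110,253),(118,267,None,None),(190,130),(245,115),[.6,0,.082]))
E
```

```text
shift [-0.02 -0.51  0.01] turn [ 0.  0. -0.] now [ 0.3829 -0.297   0.1029]
(array([0.61170484, 0.00228094, 0.05404818]), array([ 0.4, -0. ,  0. ,  0.2, -0. ,  0.4]))
```

jog_arm(
  commands=[0,-0.5,0,0,0,0,0.45,0,-0.5,0,0,0,0.0,0,0,-0.5,0,0,0,0,0,0,-0.5,0,0,0,0,0,0,-0.5,0,0,0,0,0,0,-0.5,0,0,0,0,0,0,-0.5,0,0,0,0,0],
)

```text
t: 14.42
position: [0.3832, -0.2978, 0.1089]
ee_rot: [[-0.293, 0.001, 0.956], [-0.956, -0.002, -0.293], [0.001, -1.0, 0.002]]
contact_force: [-1.2, -2.8, 7.2]
opening: 0.152
```

```bash
python3 - <<'E'
from rim import *
o=bot.get_obs();print(o['position'],o['opening'],o['contact_force'])
f=least_squares(lambda p:[ (lambda q:[q[:,0].min()-76,q[:,0].max()-222,q[:,1].min()-110,q[:,1].max()-253])((proj("top",np.c_[p[0]+.0635*C[:,0],p[1]+.0635*C[:,1],0*a+.085])-(190,130))*4+1.5)][0],[.6,0]);print(f.x,f.fun/4)
E
```

```text
[ 0.38315172 -0.29779784  0.10890499] 0.15163021115112194 [-1.20722287 -2.77028273  7.20862978]
[0.60942347 0.00076342] [-0.21233893  0.21272573 -0.51969665  0.51286287]
```

jog_arm(
  commands=[0,-0.5,0,0,0,0,0,0,-1.2,0,0,0,0,0,0,-2.2,0,0,0,0,0,0,-3.4,0,0,0,0,0,0,-4.8,0,0,0,0,0,0,-6.2,0,0,0,0,0,0,-7.6,0,0,0,0,0,0,-9.2,0,0,0,0,0,0,-11,0,0,0,0,0,0,-12.8,0,0,0,0,0,0,-14.4,0,0,0,0,0,0,-15.6,0,0,0,0,0,0,-16.2,0,0,0,0,0,0,-16.2,0,0,0,0,0,0,-16.2,0,0,0,0,0],
)

```text
t: 15.67
position: [0.3827, -0.2971, 0.2696]
ee_rot: [[-0.293, -0.0, 0.956], [-0.956, 0.0, -0.293], [-0.0, -1.0, -0.0]]
contact_force: [-0.2, -0.3, -1.6]
opening: 0.148
```

```bash
python3 - <<'E'
from h import *
o=bot.get_obs();print(o['position'],o['opening'],o['moment'])
to([.50,-.10,.27],64)
to([.6085+.099*np.cos(np.radians(55)),.002+.099*np.sin(np.radians(55)),.27],145)
E
```

```text
[ 0.3827463  -0.2970719   0.26956367] 0.1482116107129242 [-0.07942018  0.01984528  0.00903502]
shift [-22.28  -0.04   5.44] turn [ 0.    -1.414 -0.   ] now [ 0.3827 -0.2971  0.2696]
shift [-4.462e+01 -4.000e-02  1.589e+01] turn [-0.    -2.828 -0.   ] now [ 0.3827 -0.2971  0.2696]
```

jog_arm(
  commands=[-0.5,0,0.2,0,-0.03,0,0,-1.6,0,0.6,0,-0.1,0,0,-3.1,0,1.1,0,-0.2,0,0,-4.7,0,1.7,0,-0.3,0,0,-6.3,0,2.2,0,-0.4,0,0,-7.9,0,2.8,0,-0.5,0,0,-9.5,0,3.4,0,-0.6,0,0,-11,0,3.9,0,-0.7,0,0,-12.6,0,4.5,0,-0.8,0,0,-14.2,0,5.1,0,-0.9,0,0,-15.8,0,5.6,0,-1,0,0,-17.3,0,6.2,0,-1.1,0,0,-18.9,0,6.8,0,-1.2,0,0,-20.5,0,7.3,0,-1.3,0,0,-21.8,0,7.8,0,-1.38,0,0,-22.3,0,7.95,0,-1.414,0,0,-22.3,0,7.95,0,-1.414,0,0,-22.3,0,7.95,0,-1.414,0,0],
)

```text
t: 17.17
position: [0.5238, -0.1072, 0.2694]
ee_rot: [[0.898, -0.001, 0.44], [-0.44, 0.0, 0.898], [-0.001, -1.0, -0.0]]
contact_force: [0.7, 0.1, -1.0]
opening: 0.148
```

```bash
python3 - <<'E'
from h import *
to([.6085+.099*np.cos(np.radians(55)),.002+.099*np.sin(np.radians(55)),.27],145)
print(bot.get_obs()['q'])
E
```

```text
shift [ 4.34 -0.07 23.31] turn [-1.000e-03 -1.415e+00 -1.000e-03] now [ 0.5238 -0.1072  0.2694]
[-1.98163542e+01  3.54205689e+00  8.61033294e+01 -5.95129161e-03
  9.04103367e+01 -8.37438764e+01]
```

jog_arm(
  commands=[0.1,0,0.5,0,-0.03,0,0,0.3,0,1.6,0,-0.1,0,0,0.6,0,3.3,0,-0.2,0,0,0.9,0,4.9,0,-0.3,0,0,1.2,0,6.6,0,-0.4,0,0,1.5,0,8.2,0,-0.5,0,0,1.8,0,9.9,0,-0.6,0,0,2.1,0,11.5,0,-0.7,0,0,2.5,0,13.2,0,-0.8,0,0,2.8,0,14.8,0,-0.9,0,0,3.1,0,16.5,0,-1,0,0,3.4,0,18.1,0,-1.1,0,0,3.7,0,19.8,0,-1.2,0,0,4,0,21.4,0,-1.3,0,0,4.2,0,22.7,0,-1.38,0,0,4.34,0,23.3,0,-1.415,0,0,4.34,0,23.3,0,-1.415,0,0,4.34,0,23.3,0,-1.415,0,0,4.34,0,23.3,0,-1.415,0,0],
)

```text
t: 18.75
position: [0.665, 0.0825, 0.2699]
ee_rot: [[0.574, -0.0, -0.819], [0.819, -0.0, 0.574], [-0.0, -1.0, 0.0]]
contact_force: [0.3, 0.2, -0.9]
opening: 0.153
```

```bash
python3 - <<'E'
from h import *
o=bot.get_obs();print(o['position'],o['opening'],o['moment'],o['q'])
t=capture("top");s=capture("side")
a=cv2.resize(t[130:230,190:290],None,fx=4,fy=4,interpolation=cv2.INTER_CUBIC)
b=cv2.resize(s[95:195,245:345],None,fx=4,fy=4,interpolation=cv2.INTER_CUBIC)
cv2.imwrite("pics/l4.png",cv2.cvtColor(np.hstack([a,b]),cv2.COLOR_RGB2BGR))
E
```

```text
[0.66502169 0.08252258 0.26992983] 0.15279468725948198 [ 0.10777928  0.034042   -0.09890088] [ 4.92991802e-01  1.99224124e+01  6.64980879e+01 -4.72833156e-04
  9.35898028e+01 -1.44455645e+02]
```

View pics/l4.png

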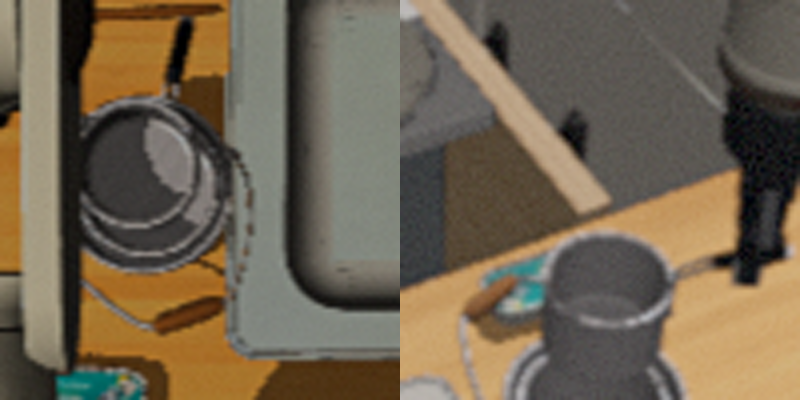

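Small pan held above the nest. Top crop: rim right 201, top ~102, bottom ~230; side crop: (545–675, 230–325).

```bash
python3 - <<'E'
from rim import *
print(rim(.0505,(None,201,102,230),(145,275,230,325),(190,130),(245,95),[.6,0,.24]))
E
```

```text
(array([0.6081616 , 0.00170401, 0.23280087]), array([-0.2, -0.4,  0.4, -0.8,  0.6, -0.2,  0.3]))
```

jog_arm(
  commands=[0,0.7,0,0,0,0,0,0,1.8,0,0,0,0,0,0,3.1,0,0,0,0,0,0,4.4,0,0,0,0,0,0,5.7,0,0,0,0,0,0,7,0,0,0,0,0,0,8.3,0,0,0,0,0,0,9.6,0,0,0,0,0,0,10.8,0,0,0,0,0,0,11.8,0,0,0,0,0,0,12.7,0,0,0,0,0,0,13.4,0,0,0,0,0,0,14,0,0,0,0,0,0,14.3,0,0,0,0,0,0,14.5,0,0,0,0,0,0,14.5,0,0,0,0,0],
)

```text
t: 20.18
position: [0.6653, 0.0832, 0.1248]
ee_rot: [[0.573, -0.0, -0.82], [0.82, 0.0, 0.573], [0.0, -1.0, 0.0]]
contact_force: [-0.2, 0.8, -0.9]
opening: 0.15
```

jog_arm(
  commands=[0,0.1,0,0,0,0,0,0,0.2,0,0,0,0,0,0,0.3,0,0,0,0,0,0,0.4,0,0,0,0,0,0,0.5,0,0,0,0,0,0,0.6,0,0,0,0,0,0,0.7,0,0,0,0,0,0,0.75,0,0,0,0,0,0,0.8,0,0,0,0,0,0,0.8,0,0,0,0,0,0,0.8,0,0,0,0,0],
)

```text
t: 21.1
position: [0.6652, 0.0832, 0.117]
ee_rot: [[0.573, -0.0, -0.82], [0.82, 0.0, 0.573], [0.0, -1.0, 0.0]]
contact_force: [0.2, -1.0, -0.7]
opening: 0.153
```

```bash
python3 - <<'E'
from h import *
o=bot.get_obs();print(o['position'],o['contact_force'],o['moment'])
E
```

```text
[0.66524229 0.08322653 0.11695277] [ 0.21512096 -1.01611093 -0.66357781] [ 0.06757886 -0.00013416 -0.03089124]
```

jog_arm(
  commands=[0,0.05,0,0,0,0,0,0,0.1,0,0,0,0,0,0,0.15,0,0,0,0,0,0,0.15,0,0,0,0,0,0,0.15,0,0,0,0,0],
)

```text
t: 21.52
position: [0.6657, 0.0836, 0.1162]
ee_rot: [[0.572, 0.001, -0.82], [0.82, 0.001, 0.572], [0.001, -1.0, -0.001]]
contact_force: [0.7, 3.2, 5.8]
opening: 0.152
```

jog_arm(
  commands=[0,0,0,0,0,0,0.18,0,0,0,0,0,0,0.22,0,0,0,0,0,0,0.3,0,0,0,0,0,0,0.42,0,0,0,0,0,0,0.42,0,-0.5,0,0,0,0,0.42,0,-1.5,0,0,0,0,0.42,0,-3.5,0,0,0,0,0.42,0,-6.5,0,0,0,0,0.42,0,-9.5,0,0,0,0,0.42,0,-13,0,0,0,0,0.42,0,-15,0,0,0,0,0.42,0,-15,0,0,0,0,0.42],
)

```text
t: 22.6
position: [0.6662, 0.0832, 0.2721]
ee_rot: [[0.572, 0.008, -0.82], [0.82, 0.0, 0.573], [0.005, -1.0, -0.006]]
contact_force: [-0.4, 0.2, 0.2]
opening: 0.417
```

```bash
python3 - <<'E'
from h import *
to([.42,-.10,.27],20)
E
```

```text
shift [-2.912e+01  1.000e-02  9.700e+00] turn [-1.000e-03  2.183e+00  1.000e-02] now [0.6662 0.0832 0.2721]
```

jog_arm(
  commands=[-3,0,0.5,0,0.1,0,0.42,-6,0,1,0,0.22,0,0.42,-10,0,1.5,0,0.34,0,0.42,-14,0,2,0,0.46,0,0.42,-18,0,2.6,0,0.58,0,0.42,-22,0,3.2,0,0.7,0,0.42,-26,0,3.8,0,0.82,0,0.42,-30,0,4.4,0,0.94,0,0.42,-34,0,5,0,1.06,0,0.5,-38.4,0,5.6,0,1.18,0,0.5,-38.4,0,5.6,0,1.3,0,0.5,-38.4,0,5.6,0,1.42,0,0.5,-38.4,0,5.6,0,1.54,0,0.5,-38.4,0,5.6,0,1.66,0,0.5,-38.4,0,5.6,0,1.78,0,0.5,-38.4,0,5.6,0,1.9,0,0.5,-38.4,0,5.6,0,2.02,0,0.5,-38.4,0,5.6,0,2.14,0,0.5,-38.4,0,5.6,0,2.18,0,0.5,-38.4,0,5.6,0,2.18,0,0.5],
)

```text
t: 24.27
position: [0.3994, -0.1995, 0.2659]
ee_rot: [[0.343, 0.0, 0.939], [-0.939, -0.0, 0.343], [0.0, -1.0, 0.0]]
contact_force: [0.5, -0.2, 0.3]
opening: 0.5
```

```bash
python3 - <<'E'
from h import *
t=capture("top");s=capture("side")
a=cv2.resize(t[130:230,190:290],None,fx=4,fy=4,interpolation=cv2.INTER_CUBIC)
b=cv2.resize(s[115:215,245:345],None,fx=4,fy=4,interpolation=cv2.INTER_CUBIC)
cv2.imwrite("pics/l5.png",cv2.cvtColor(np.hstack([a,b]),cv2.COLOR_RGB2BGR))
to([.4945,-.0359,.20],19.8)
E
```

```text
shift [-12.05   6.57  14.59] turn [-0.     0.009  0.   ] now [ 0.3994 -0.1995  0.2657]
```

View pics/l5.png

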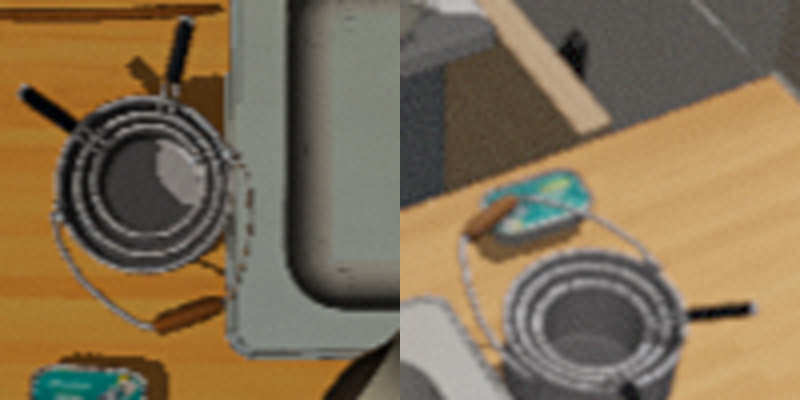

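All three are nested concentric and flat, handles away from the bail. Grip centre is unmoved at top (188,315) and side (491,218). Next: triangulate it and plan the swing.

```bash
python3 - <<'E'
from h import *
f=tri({"top":((188-1.5)/4+190,(315-1.5)/4+130),"side":((91-1.5)/4+245,(218-1.5)/4+115)});print(f.x,f.fun)
for p in ((153,326),(222,303)):print(ray("top",(p[0]/4+190,p[1]/4+130),.117))
# arc: tool shifts from bail angle 0 along pot x,z (cm)
for th in np.linspace(0,1.27,13):print(round(th,2),(12.5*(np.cos(.3)-np.cos(.3+th))).round(2),(12.5*(np.sin(.3+th)-np.sin(.3))).round(2))
E
```

```text
[ 0.49463072 -0.0352157   0.11938988] [-0.01929512 -0.00993953 -0.02203719  0.00059065]
[ 0.48403413 -0.00727369  0.117     ]
[ 0.50353599 -0.06478278  0.117     ]
0.0 0.0 0.0
0.11 0.46 1.24
0.21 1.04 2.43
0.32 1.75 3.54
0.42 2.57 4.58
0.53 3.5 5.52
0.64 4.52 6.36
0.74 5.62 7.09
0.85 6.8 7.7
0.95 8.03 8.18
1.06 9.31 8.52
1.16 10.61 8.74
1.27 11.93 8.81
```

jog_arm(
  commands=[-3,0,3.6,0,0,0,0.5,-6,1,7.3,0,0,0,0.5,-9,3,11,0,0,0,0.5,-11.5,5,14,0,0,0,0.5,-12.05,6.6,14.59,0,0.008,0,0.5,-12.05,8.6,14.59,0,0.008,0,0.5,-12.05,10.6,14.59,0,0.008,0,0.5,-12.05,12.6,14.59,0,0.008,0,0.5,-12.05,13.8,14.59,0,0.008,0,0.5,-12.05,14.4,14.59,0,0.008,0,0.5,-12.05,14.4,14.59,0,0.008,0,0.5,-12.05,14.4,14.59,0,0.008,0,0.5],
)

```text
t: 25.37
position: [0.4951, -0.0362, 0.122]
ee_rot: [[0.338, 0.0, 0.941], [-0.941, 0.0, 0.338], [0.0, -1.0, 0.0]]
contact_force: [0.6, 0.2, 0.8]
opening: 0.498
```

```bash
python3 - <<'E'
from h import *
to([.4946,-.0355,.121],19.3);print(bot.get_obs()['contact_force'])
E
```

```text
shift [-0.09  0.1  -0.02] turn [-0.     0.008  0.   ] now [ 0.4951 -0.0362  0.122 ]
[0.64072923 0.22416848 0.81394969]
```

jog_arm(
  commands=[0,0.1,0,0,0,0,0.4,0,0.1,0,0,0,0,0.2,0,0.1,0,0,0,0,0,0,0.1,0,0,0,0,0,0,0.1,0,0,0,0,0,0,0.1,0,0,0,0,0,0,0.1,0,0,0,0,0],
  grip_force=60,
)

```text
t: 25.95
position: [0.4949, -0.0363, 0.1206]
ee_rot: [[0.337, 0.0, 0.941], [-0.941, -0.0, 0.337], [0.0, -1.0, 0.0]]
contact_force: [-2.7, -2.3, 2.5]
opening: 0.197
```

jog_arm(
  commands=[0,-0.6,0.2,0,0,0,0,0,-1.24,0.46,0,0,0,0,0,-1.85,0.74,0,0,0,0,0,-2.43,1.04,0,0,0,0,0,-3,1.38,0,0,0,0,0,-3.54,1.75,0,0,0,0,0,-4.08,2.15,0,0,0,0,0,-4.58,2.57,0,0,0,0,0,-4.58,2.57,0,0,0,0,0,-4.58,2.57,0,0,0,0],
)

```text
t: 26.78
position: [0.5193, -0.0275, 0.1665]
ee_rot: [[0.337, -0.0, 0.941], [-0.941, -0.0, 0.337], [0.0, -1.0, -0.0]]
contact_force: [-5.9, -1.3, 5.1]
opening: 0.192
```

```bash
python3 - <<'E'
from h import *
o=bot.get_obs();print(o['position'],o['contact_force'],o['moment'],o['opening'])
E
```

```text
[ 0.51925177 -0.02749721  0.16651078] [-5.91499828 -1.3264426   5.12751838] [-0.28231764  0.84116977 -0.01563635] 0.19221792899302723
```

jog_arm(
  commands=[0,-0.1,-0.11,0,0,0,0,0,-0.1,-0.11,0,0,0,0,0,-0.58,0.35,0,0,0,0,0,-1.05,0.83,0,0,0,0,0,-1.5,1.33,0,0,0,0,0,-1.9,1.86,0,0,0,0,0,-2.28,2.4,0,0,0,0,0,-2.64,2.97,0,0,0,0,0,-2.64,2.97,0,0,0,0,0,-2.64,2.97,0,0,0,0],
)

```text
t: 27.62
position: [0.5473, -0.0175, 0.1928]
ee_rot: [[0.338, -0.0, 0.941], [-0.941, -0.0, 0.338], [0.0, -1.0, -0.0]]
contact_force: [-0.5, -0.8, 0.4]
opening: 0.2
```

```bash
python3 - <<'E'
from h import *
o=bot.get_obs();print(o['position'],o['contact_force'],o['moment'],o['opening'])
E
```

```text
[ 0.54725854 -0.01745072  0.19275547] [-0.49417309 -0.75286433  0.38130446] [-0.10074494  0.02072     0.08015167] 0.19960980061184172
```

Force has nearly vanished; finish the swing.

jog_arm(
  commands=[0,-0.32,0.6,0,0,0,0,0,-0.62,1.2,0,0,0,0,0,-0.88,1.82,0,0,0,0,0,-1.1,2.44,0,0,0,0,0,-1.3,3.09,0,0,0,0,0,-1.45,3.74,0,0,0,0,0,-1.57,4.4,0,0,0,0,0,-1.66,5.05,0,0,0,0,0,-1.71,5.7,0,0,0,0,0,-1.74,6.3,0,0,0,0,0,-1.74,6.3,0,0,0,0,0,-1.74,6.3,0,0,0,0],
)

```text
t: 28.62
position: [0.6064, 0.0039, 0.2097]
ee_rot: [[0.337, -0.001, 0.941], [-0.941, 0.0, 0.337], [-0.0, -1.0, -0.001]]
contact_force: [-0.1, -0.1, -7.3]
opening: 0.193
```

```bash
python3 - <<'E'
from h import *
o=bot.get_obs();print(o['position'],o['contact_force'],o['moment'],o['opening'])
crop("side","pics/l6.png",235,85,130,130,4)
E
```

```text
[0.60643858 0.00386117 0.20968006] [-0.05336794 -0.07968766 -7.31471597] [-0.01897697  0.03569068  0.02890924] 0.19321095560427398
```

View pics/l6.png

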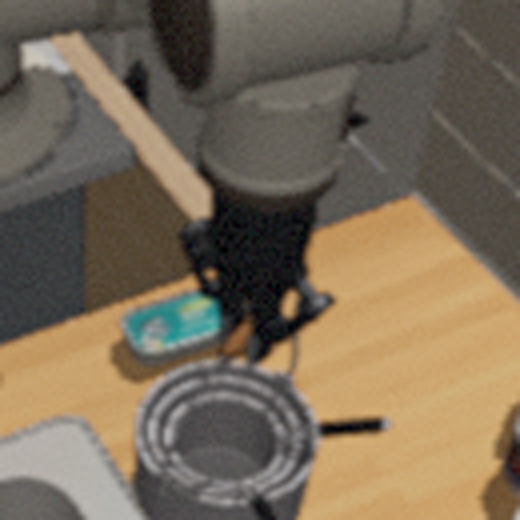

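Nest still flat, bail upright, gripper on the wooden grip, weight just coming on (7.3 N). Lift.

jog_arm(
  commands=[0,0,0,0,0,0,0,0,0,0,0,0,0,0,0,-0.2,0,0,0,0,0,0,-0.5,0,0,0,0,0,0,-1,0,0,0,0,0,0,-1.7,0,0,0,0,0,0,-2.5,0,0,0,0,0,0,-3.4,0,0,0,0,0,0,-4.4,0,0,0,0,0,0,-5.5,0,0,0,0,0,0,-6.6,0,0,0,0,0,0,-7.7,0,0,0,0,0,0,-8.8,0,0,0,0,0,0,-9.9,0,0,0,0,0,0,-11,0,0,0,0,0,0,-12,0,0,0,0,0,0,-12.9,0,0,0,0,0,0,-13.6,0,0,0,0,0,0,-14.1,0,0,0,0,0,0,-14.4,0,0,0,0,0],
  grip_force=110,
)

```text
t: 30.33
position: [0.6064, 0.0038, 0.3546]
ee_rot: [[0.337, 0.0, 0.941], [-0.941, 0.0, 0.337], [-0.0, -1.0, 0.0]]
contact_force: [-0.2, 0.1, -8.1]
opening: 0.18
```

jog_arm(
  commands=[0,-0.1,0,0,0,0,0,0,-0.1,0,0,0,0,0,0,-0.1,0,0,0,0,0,0,-0.1,0,0,0,0,0,0,-0.1,0,0,0,0,0,0,-0.1,0,0,0,0,0,0,-0.1,0,0,0,0,0,0,-0.1,0,0,0,0,0,0,-0.1,0,0,0,0,0,0,-0.1,0,0,0,0,0,0,-0.1,0,0,0,0,0,0,-0.1,0,0,0,0,0],
)

```text
t: 31.33
position: [0.6064, 0.0038, 0.355]
ee_rot: [[0.337, 0.0, 0.941], [-0.941, 0.0, 0.337], [-0.0, -1.0, 0.0]]
contact_force: [0.3, -0.3, -6.9]
opening: 0.181
```

```bash
python3 - <<'E'
from h import *
o=bot.get_obs();print(o['position'],o['contact_force'],o['moment'],o['opening'],o['joint_vel'].round(2))
s1=capture("side");t=capture("top")
for i in range(4):s2=capture("side")
print("still diff",np.abs(s1[60:190,220:350].astype(float)-s2[60:190,220:350]).mean())
a=cv2.resize(t[100:250,190:290],None,fx=4,fy=4,interpolation=cv2.INTER_CUBIC)
b=cv2.resize(s2[50:200,235:335],None,fx=4,fy=4,interpolation=cv2.INTER_CUBIC)
cv2.imwrite("pics/l7.png",cv2.cvtColor(np.hstack([a,b]),cv2.COLOR_RGB2BGR))
E
```

```text
[0.60636228 0.00377148 0.35502964] [ 0.25475873 -0.28239132 -6.92767973] [ 0.00105368 -0.03434265  0.02504581] 0.1808588054072811 [ 0.04  0.09 -0.08 -0.02  0.03  0.05]
still diff 3.413550295857988
```

View pics/l7.png

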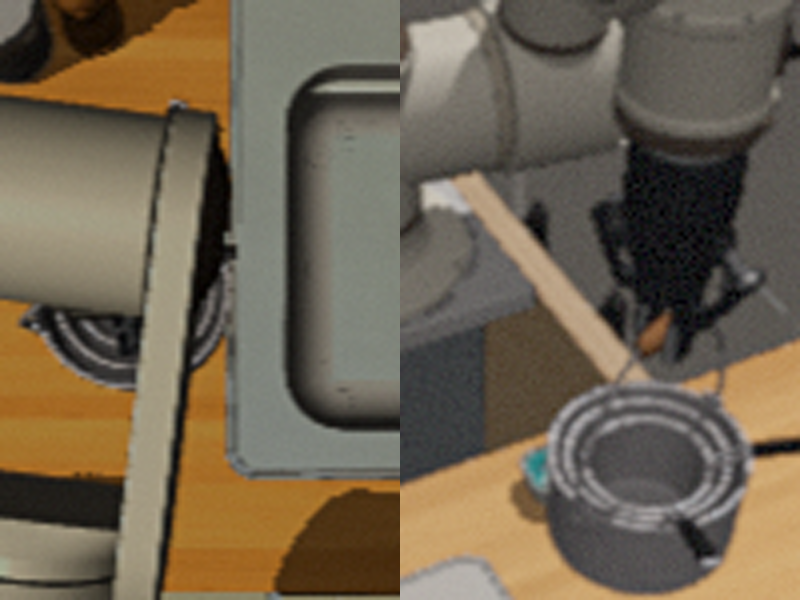

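Nest hangs under the gripper, rims concentric. Side crop rim ≈ (547–752, 380–527). Checking against a level and a tilted rim, and for motion.

```bash
python3 - <<'E'
from rim import *
w=np.radians(19.5);ex=np.array([np.cos(w),np.sin(w),0]);ey=np.array([-np.sin(w),np.cos(w),0]);ez=np.array([0,0,1])
for T in(-8,-4,0,4,8):
    t=np.radians(T);u=np.cos(t)*ex-np.sin(t)*ez;n=np.sin(t)*ex+np.cos(t)*ez
    piv=np.array([.6064,.0038,.227])
    q=(proj("side",piv+.005*n+.0775*(C[:,:1]*u+C[:,1:]*ey))-(235,50))*4+1.5
    print(T,q.min(0).round()+[400,0],q.max(0).round()+[400,0])
    # handle tips
    for psi,R,h in((-15,.14,.124),(55,.127,.121)):
        d=np.radians(psi)-w;print("   tip",((proj("side",piv+(h-.08)*n+R*(np.cos(d)*u+np.sin(d)*ey))[0]-(235,50))*4+[401.5,1.5]).round())
s1=capture("side")
for i in range(5):s2=capture("side")
d=np.abs(s1.astype(float)-s2);print(d[145:190,272:320].mean(),d[230:300,100:200].mean())
E
```

```text
-8 [547. 390.] [755. 525.]
   tip [708. 540.]
   tip [827. 419.]
-4 [547. 387.] [755. 529.]
   tip [711. 551.]
   tip [829. 428.]
0 [547. 383.] [755. 532.]
   tip [713. 561.]
   tip [831. 437.]
4 [548. 380.] [754. 536.]
   tip [715. 571.]
   tip [832. 446.]
8 [549. 377.] [753. 540.]
   tip [716. 581.]
   tip [833. 455.]
2.876388888888889 1.8836190476190475
```

```bash
python3 -c "
from bench import ticket,bot
o=bot.get_obs();print(o['t'],o['position'],o['contact_force']);print(ticket.close_job())"
```

```text
31.9333 [0.60637553 0.00376801 0.35502915] [-0.03709885 -0.34022691 -7.11793212]
the job is handed in; nothing more can be done
None
```

The pan set is nested, and the arm is holding it by the wooden grip with its underside about 14.5 cm above the worktop. I handed the job in at 31.9 s of the 70 s allowed.

- **Packing:** the middle pan is in the pot and the small pan is in the middle pan. I lowered each to light contact (about 4–7 N) before letting go. Afterwards the pictures showed both seated flat and nearly concentric.
- **Handles:** they point about 35° to either side of the direction away from the wire handle, and about 70° apart.
- **Lift:** I swung the wire handle upright and lifted straight up. It gave about 8 N of resistance partway, which I corrected. The load reads about 7 N, which fits the whole set.
- **Last checks:** the arm's joint speeds were near zero. The pictures put the nest's tilt between 0° and about 4°, with the handle side slightly low; I could not measure it more finely. The repeat pictures differed a little more at the nest (2.9) than at the background (1.9). I took that for image noise and did not test it further.
- **Other things:** I did not touch the bystander items, but took no last full picture to confirm that none had moved.

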